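# Brush out a sweet jar, then hold the first chocolate over it with the tongs

### The arm

A 6-joint arm with a two-finger parallel gripper is mounted at the origin on the work surface. World frame = base frame: x ahead of the robot, y to its left, z up, the work surface at z = 0. Lengths are in m, angles in rad, forces in N, time in s.
With the tool pointing down it reaches from about 0.35 to 0.85 m from the base axis. Payload 8.1 kg.
Tool frame: the origin (TCP) lies on the centre line of the jaws, within the pads' length; the fingertips stand 22 mm ahead of it and the grasp point (between the pads) lies 3 mm ahead of it; z points along the fingers, y is the line along which they close (so a half turn about z gives the same grasp; the last joint's range is limited). The gripper opens to 93 mm and grips with 3 to 60 N. Pads are 15 mm wide; open, the fingers measure 128 mm over their backs; the gripper's body (75 mm by 188 mm) begins 65 mm behind the grasp point.
Start: joints at [1.11, 0.13, 1.488, -0, 1.523, -0.085], TCP at [0.22, 0.558, 0.241] pointing down, gripper open.
Joint ranges: [-2.96, 2.96], [-0.89, 2.26], [0.02, 2.5], [-1.34, 4.48], [0, 2.73], [-2.66, 2.66]. Speed limits (rad/s): [2.39, 2.39, 2.79, 3.14, 3.14, 3.14].

### API

Orientations are given as a rotation vector (axis times angle).
In Python, from plant import robot gives the robot as it stands.
- The arm moves only by the tool inch_along, called after "Emit:" as name([rows], argument=value, ...), one row to a line, values as JSON. Schema: {"type":"object","properties":{"deltas":{"type":"array","items":{"type":"array","items":{"type":"number"},"minItems":5,"maxItems":5},"minItems":1,"maxItems":20},"grip_n":{"type":"number"},"only":{"type":"string"},"quiet":{"type":"boolean"},"lines":{"type":"string"}},"required":["deltas"],"additionalProperties":false}. deltas is a list of rows, 1 to 20 of them, each of 5 numbers: the finger opening in m, then dx, dy, dz in m, then a turn about the tool's z in rad; each row shifts and turns the commanded pose from where the row before left it, along the tool's axes as they then stand; what a row does not reach is not made up. A row lasts 1/10 s, in which the tool goes at most 0.05 m and 0.15 rad, less where a joint would pass 70% of its speed; a pose out of reach is approached as far as the arm can. The fingers move at their own pace and stop on an object; grip_n is the grip in N (left out, the last holds). Time passes only in rows, so rows that do not move let the fingers close. The tool returns the time, the measured TCP pose, the force, the opening and the grip force at its end. only (a regular expression) keeps the lines of the reply that match it, lines (a string "A,B") keeps lines A to B, and quiet returns only ok. Input that does not fit is refused with a message, and nothing moves.
- robot.read_state(): the state, without advancing time (a new reading comes with each control period).
- robot.read_camera(name): name is "scene" or "top"; returns a dict with "image" (384x512x3 uint8, red, green, blue), "fx", "fy", "cx", "cy" (pixels), "R" (3x3) and "t" (3): a world point X has camera coordinates R X + t. Camera axes: x right, y down, z forward; pixel columns grow to the right and rows downward; lengths in m; the calibration is good to about 2 mm. A picture is of the moment at which its call begins. There is no depth.
- robot.close_job(): hands the job in; it is judged then, once.
The state is a dict: "t": time; "q": joint angles; "dq": joint speeds; "joint_torque": joint torques, N m; "tool_pos": TCP position; "orientation": TCP orientation; "force": force on the tool from outside, world axes, zero at the start; "wrist_torque": the same for the moment, N m; "opening": finger opening in m; "gripper_force": force on a finger pad.
Only numpy, scipy, OpenCV 4.12 (cv2) and the standard library are available. Lean on these libraries where they do the work, as an engineer would, in place of code of your own. Each camera call takes 0.05 s, during which the arm holds its last target. There are 200 camera calls.

### The job

Get the open, empty clip-top jar ready for refilling: take the brush out of its crock, work it up and down inside the jar so that it goes to the floor, up until the bristles are in the neck and to the floor again, and stand it back in the crock. Then take the serving tongs, close them on the round chocolate on the marble slab and bring it over the jar, and finish while still holding it there in the tongs, still and centred a few centimetres above the mouth, so that it can be looked over before it goes in. Only the tongs may touch the round chocolate, not the gripper; do not knock the jar or crock over or push them away, and leave the other chocolates and everything else on the counter as they are.

Things in the scene. Friction and masses are not known exactly. Their poses are not given: they have to be found in the camera images.
- jar: The open empty glass jar, 110 mm tall, loose, 0.38 kg, the only jar with no filling and no closed lid. Belly 86 mm across, neck 71 mm outside, 64 mm inside. Its round glass lid hangs behind it, out to 62 mm from the axis on its +x side, below the rim; a thin wire lever hangs on its -x side, as far out. Origin: centre of its underside, z up.
- jar_mouth (a point): Centre of the jar's mouth, level with the rim, 110 mm above its underside.
- jar_floor (a point): Centre of the jar's inner floor, 5 mm above its underside.
- crock: The brush's stoneware crock: open beige pot with a brown band, 80 mm tall, 60 mm outside, 48 mm bore, loose, 0.65 kg. Origin: centre of its underside. It and the jar may stand in either of two places.
- crock_floor (a point): Centre of the crock's inner floor, 8 mm above its underside.
- brush: Jar brush, 200 mm long, about 65 g, standing upright on its bristle end in the crock. From the origin (centre of the bristle end's lower face) up its z axis: stiff bristle head 34 mm across to 52 mm, thin wire stem to 115 mm, round wooden handle 18 mm across from 116 to 199 mm. When put back it may lean in the crock.
- brush_tip (a point): Centre of the lower face of the bristle head (same point as the brush's origin).
- brush_grip (a point): Point on the brush's axis in the middle of the handle, 160 mm above the bristle end.
- tongs: Steel serving tongs lying on their side, 22 mm tall everywhere, 0.09 kg, about 200 mm long, arms opening sideways. Origin: on the centre line, on the underside, where they are to be gripped; x points to the tips, y to the left arm, z up. The arms turn on a pin 85 mm behind the origin, always as mirror images, and are sprung open. Held half closed between the fingers they can be carried level.
- tongs_grip (a point): Point to grip: midway between the arms at the tongs' origin, 11 mm above the underside. Sprung open, the arms measure 59 mm over their outer faces here (flat from 25 mm behind to 35 mm ahead). Squeezing them here closes the tips: each mm less takes 2.2 mm off the gap at the tips. The spring pushes back with 4 N per side when open, 7 N when 48 mm wide here (tips 30 mm apart), 11 N when shut.
- tongs_tips (a point): Point midway between the flat gripping tips of the tongs, 96 mm ahead of the grip point along x; the tips are 34 mm long (79 to 113 mm ahead of the grip point), 22 mm tall and stand about 54 mm apart inside when open; the arms are 3 to 4 mm thick.
- tongs_left: The tongs' arm on their +y side. Origin on the pin.
- tongs_right: The tongs' arm on their -y side. Origin on the pin.
- slab: Low marble slab, 130 mm (x) by 210 mm (y), 15 mm thick, fixed. Origin: centre of its underside. The three chocolates lie on it in a row along its y axis, 66 mm apart, 12 mm beyond its middle, in any order.
- bonbon: The round chocolate: flat foot, straight side 30 mm across up to 13 mm, domed above, 24 mm tall, about 16 g. Origin: centre of its underside.
- bonbon_center (a point): Point on the round chocolate's axis 10 mm above its underside.
- fudge: The square chocolate, 28 x 28 x 20 mm. Leave it. Origin: centre of its underside.
- bar: The oblong chocolate, 50 (x) x 20 (y) x 17 mm tall. Leave it. Origin: centre of its underside.
- full_jar_a: Closed jar full of sweets, 122 mm tall, 86 mm across. Leave it. Origin: centre of its underside.
- full_jar_b: Another such closed full jar. Leave it.
- dish: White dish of sweets, 42 mm tall, 100 mm across. Leave it. Origin: centre of its underside.
- scoop: Aluminium sweet scoop lying on the counter, 175 mm long, 30 mm tall; its x axis points to its mouth. Leave it.
- shaker: Sugar shaker, 104 mm tall, 60 mm across. Leave it. Origin: centre of its underside.

How it is judged:
By the outcome, as a careful person would: the job done as asked, in the order asked, and still so for the second after the job is handed in, while the arm keeps its last pose, push and grip.
It also fails if it takes over 67 s, if anything falls off the work surface, if the arm or the gripper's body presses on something with over 40 N, if the wrist force passes 120 N, or if a joint passes its speed limit or range.

## Working session

There is one attempt and no reset: what is moved stays moved. The work goes in short steps, Python scripts to look and compute and a tool call to move; the robot and the scene stay as the last step left them, time stands still between calls to the robot, and variables do not carry over. Pictures are saved under pics/ and viewed, at most 10 in all, crops included, and the job is handed in when it is done.

```bash
ls; mkdir -p pics; cat > h.py <<'E'
import numpy as np,cv2
from plant import robot
def cam(n): return robot.read_camera(n)
def save(c,f,crop=None,s=1):
    im=c["image"][:,:,::-1]
    if crop: im=im[crop[1]:crop[3],crop[0]:crop[2]]
    cv2.imwrite("pics/"+f,cv2.resize(im,None,fx=s,fy=s,interpolation=cv2.INTER_CUBIC))
def ray(c,u,v):
    R=np.array(c["R"]);t=np.array(c["t"]);o=-R.T@t
    d=R.T@np.array([(u-c["cx"])/c["fx"],(v-c["cy"])/c["fy"],1.]);return o,d/np.linalg.norm(d)
def onz(c,u,v,z):
    o,d=ray(c,u,v);return o+d*(z-o[2])/d[2]
def proj(c,X):
    p=np.array(c["R"])@np.array(X)+np.array(c["t"]);return c["fx"]*p[0]/p[2]+c["cx"],c["fy"]*p[1]/p[2]+c["cy"]
E
python3 - <<'E'
from h import *
for n in("top","scene"):
    c=cam(n);save(c,n+"0.png",None,1.56);print(n,ray(c,c["cx"],c["cy"]),c["fx"]);np.save(n,c["image"])
print(robot.read_state())
E
```

```text
pics
plant.py
top (array([ 0.46628519, -0.03086477,  1.43680991]), array([ 0.05569348,  0.00867823, -0.9984102 ])) 471.62669881448016
scene (array([1.38286501, 0.40396976, 0.85314662]), array([-0.6970823 , -0.36794982, -0.61537728])) 425.785629571955
{'t': 0.1, 'q': array([ 1.10958175e+00,  1.31053741e-01,  1.48916548e+00,  1.08163964e-05,
        1.52298231e+00, -8.54094740e-02]), 'dq': array([ 0.00036623, -0.00232936, -0.00197117,  0.00095465,  0.00032723,
        0.0002864 ]), 'joint_torque': array([ 3.64444413e-04, -5.61342216e+01, -4.93096089e+01,  7.70265888e-02,
        2.90042278e-02, -9.58120943e-07]), 'tool_pos': array([0.21998541, 0.55771554, 0.23971405]), 'orientation': array([-5.86763235e-01, -3.08585703e+00,  2.42848870e-03]), 'force': array([-0.14773557,  0.01495115, -0.62185118]), 'wrist_torque': array([-0.02917459, -0.0134107 ,  0.00671491]), 'gripper_force': 0.0, 'opening': 0.09300861373313699}
```

View pics/top0.png

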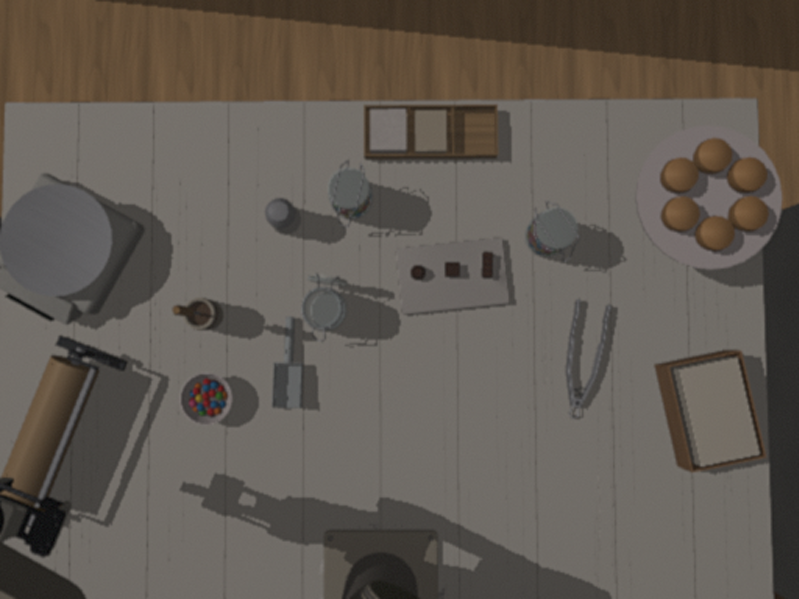

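View pics/scene0.png

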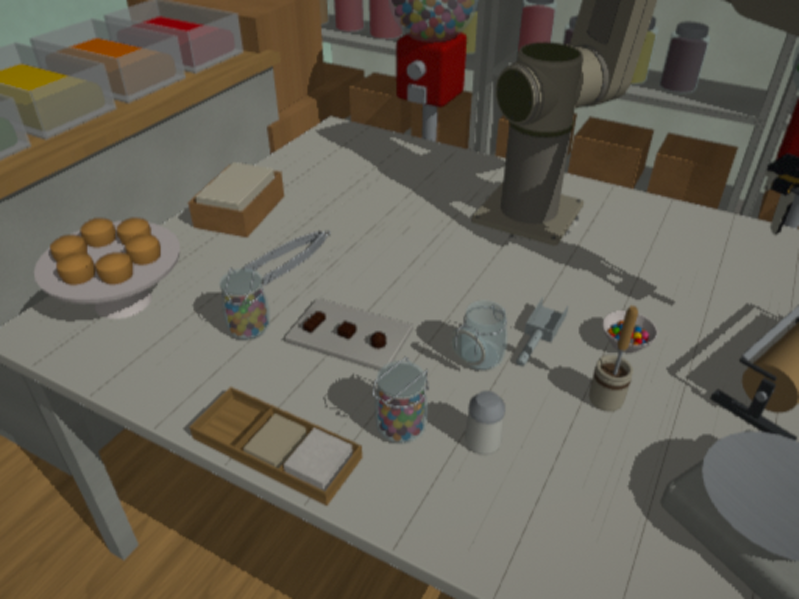

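The top view shows crock and brush at (202,313), the jar at (325,309), the slab with the chocolates at (418..488,270), and the tongs at (590,355) with tips up (+x). The scene view shows the same things, with the crock at (612,380). I'll zoom in next.

```bash
python3 - <<'E'
from h import *
t=np.load("top.npy")[:,:,::-1];s=np.load("scene.npy")[:,:,::-1]
def cr(im,x,y,w,h,k): return cv2.resize(np.clip(im[y:y+h,x:x+w].astype(float)*1.6,0,255).astype(np.uint8),(w*k,h*k),interpolation=cv2.INTER_CUBIC)
A=np.hstack([cr(t,105,165,160,70,5)])          # crock+jar  800x350
B=np.hstack([cr(t,355,185,50,62,4),cr(t,250,150,80,62,4),cr(s,370,190,70,62,4)])
cv2.imwrite("pics/z.png",np.vstack([A,B]))
E
```

```text
(no output)
```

View pics/z.png

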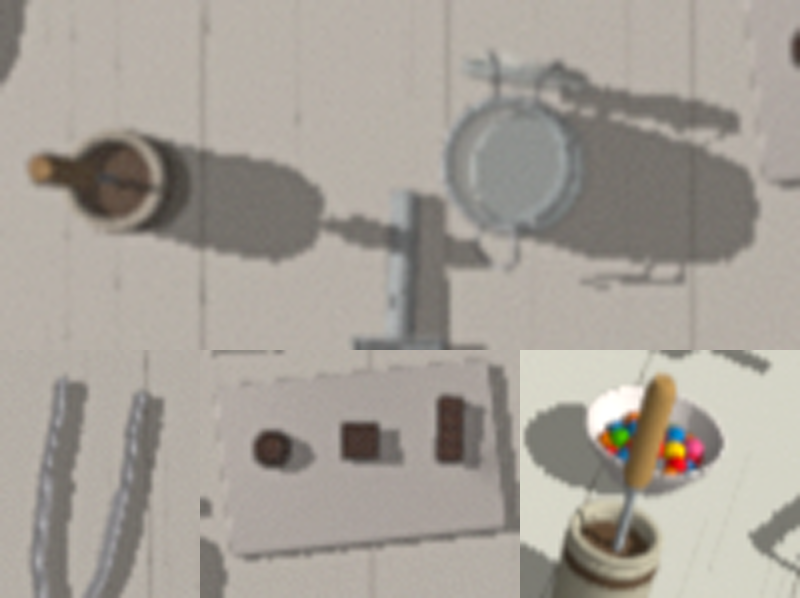

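Chocolates: the round one is leftmost, at crop (272,448), i.e. top px (268,174.5). Crock rim is at about top px (129,201) and the jar at about (207,198), with the lid toward +x and the lever toward -x. Now masks for the crock, brush and bonbon, and a zoom on the tongs and jar.

```bash
python3 - <<'E'
from h import *
C={n:cam(n) for n in("top","scene")}
import pickle;pickle.dump(C,open("c0.pkl","wb"))
T=C["top"]["image"];S=C["scene"]["image"]
def blobs(im,m,roi,name,amin=8):
    M=np.zeros(m.shape,np.uint8);x0,y0,x1,y1=roi;M[y0:y1,x0:x1]=m[y0:y1,x0:x1]
    n,l,st,ce=cv2.connectedComponentsWithStats(M)
    for i in range(1,n):
        if st[i,4]>=amin: print(name,st[i],ce[i].round(1))
hT=cv2.cvtColor(T,cv2.COLOR_RGB2HSV);hS=cv2.cvtColor(S,cv2.COLOR_RGB2HSV)
blobs(T,(hT[...,1]>130)&(hT[...,0]<25)&(hT[...,2]>70),(100,180,150,220),"handleT",3)
blobs(S,(hS[...,1]>110)&(hS[...,0]<25)&(hS[...,2]>70),(385,190,420,235),"handleS",3)
blobs(T,(T.max(2)<60)&(hT[...,1]>60),(250,150,330,200),"chocT")
blobs(S,(S.max(2)<60)&(hS[...,1]>60),(180,180,270,240),"chocS")
def cr(im,x,y,w,h,k):
    o=cv2.resize(np.clip(im[y:y+h,x:x+w,::-1].astype(float)*1.7,0,255).astype(np.uint8),(w*k,h*k),interpolation=cv2.INTER_CUBIC)
    for i in range(0,w,10): cv2.line(o,(i*k,0),(i*k,5),(0,0,255),1);cv2.putText(o,str(x+i),(i*k,14),0,.3,(0,0,255))
    for i in range(0,h,10): cv2.line(o,(0,i*k),(5,i*k),(0,0,255),1);cv2.putText(o,str(y+i),(6,i*k+4),0,.3,(0,0,255))
    return o
tz=cr(T,360,185,40,85,7) #280x595
j=cr(T,188,180,52,36,10)[:297,:520]; j2=cr(S,285,185,52,42,7)[:298]
R=np.zeros((595,520,3),np.uint8);R[:297,:520]=j;R[297:297+j2.shape[0],:j2.shape[1]]=j2
cv2.imwrite("pics/z2.png",np.hstack([tz,R]))
E
```

```text
handleS [398 197  14  27 172] [404.1 211.6]
handleS [396 205   5   3   7] [398.  206.3]
handleS [390 210   5   6  14] [391.4 212.7]
chocT [310 162   6  15  74] [312.1 169.1]
chocT [286 169   8   8  61] [289.5 172.3]
chocT [264 171   7   7  39] [267. 174.]
chocS [194 200  14  13 103] [200.6 205.8]
chocS [216 206  12  11  90] [221.5 211.1]
chocS [238 213   9  10  77] [242.1 217.7]
```

View pics/z2.png

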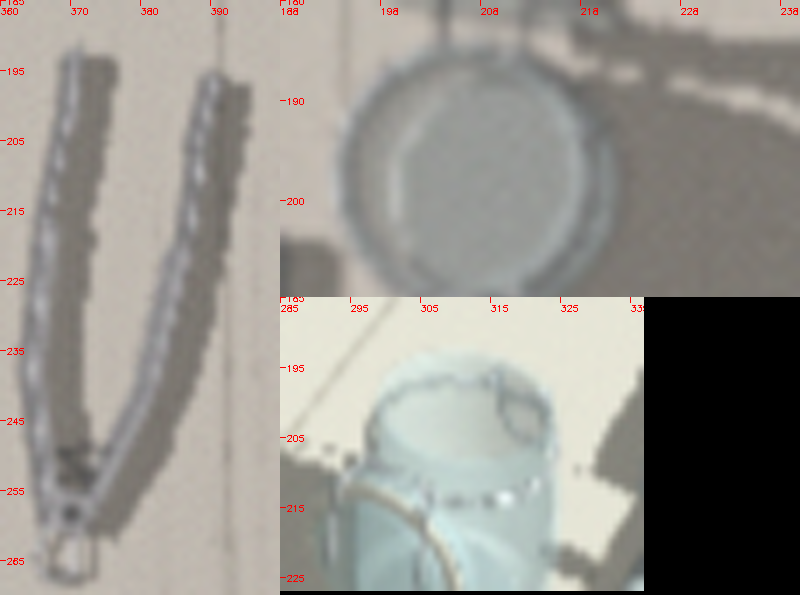

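Tongs: pin at (370,258), tips at (370.4,192) and (390.3,195.5). In the top view the jar's neck circle spans x 194 to 219 with centre about (206.4,197.5); in the scene view its mouth ellipse is centred at about (310.5,200.5).

```bash
python3 - <<'E'
from h import *
import pickle;C=pickle.load(open("c0.pkl","rb"));T,S=C["top"],C["scene"]
def tri(a,b):
    o1,d1=ray(T,*a);o2,d2=ray(S,*b)
    s=np.linalg.lstsq(np.c_[d1,-d2],o2-o1,rcond=None)[0];p=o1+d1*s[0];q=o2+d2*s[1];return (p+q)/2,np.linalg.norm(p-q)
print("jar",onz(T,206.4,197.5,.11),onz(S,310.5,200.5,.11),tri((206.4,197.5),(310.5,200.5)))
print("bon",onz(T,267.2,174,.035),onz(S,242.1,217.7,.027))
p=onz(T,370,258,.022);a=onz(T,370.6,192,.022);b=onz(T,390.3,195.7,.022);m=(a+b)/2
print("pin",p,"tips",a,b,"mid",m,np.linalg.norm(m-p),"gap",np.linalg.norm(a-b),"yaw",np.degrees(np.arctan2(m[1]-p[1],m[0]-p[0])))
# crock rim in both: beige ring mask
for c,roi,n in((T,(112,184,145,220),"T"),(S,(375,220,410,265),"S")):
    h=cv2.cvtColor(c["image"],cv2.COLOR_RGB2HSV);x0,y0,x1,y1=roi
    print(n,"crock colours",c["image"][201,120:142].tolist() if n=="T" else c["image"][222:262,390].tolist())
ht=onz(T,113,199,.2);print("handle top T",ht,"S",onz(S,405,198,.2),tri((113,199),(405,198)))
print("crock",onz(T,128.6,201.2,.08))
print("crockS rim", [proj(S,onz(T,128.6,201.2,.08))], [proj(S,onz(T,128.6,201.2,.08)+np.array([0,0,-.08]))])
E
```

```text
jar [0.52896684 0.102329   0.11      ] [0.53461822 0.10427723 0.11      ] (array([0.52926347, 0.10260171, 0.1053937 ]), np.float64(0.000409880818527045))
bon [ 0.60195756 -0.07154498  0.035     ] [ 0.60664172 -0.07095444  0.027     ]
pin [ 0.35099364 -0.37625192  0.022     ] tips [ 0.54766639 -0.38153957  0.022     ] [ 0.53632259 -0.44022651  0.022     ] mid [ 0.54199449 -0.41088304  0.022     ] 0.1941150180606942 gap 0.059773224225853946 yaw -10.276878141052448
T crock colours [[47, 38, 29], [48, 41, 31], [48, 39, 32], [47, 39, 32], [46, 39, 36], [51, 46, 44], [50, 45, 43], [48, 44, 42], [44, 40, 36], [45, 38, 32], [43, 36, 31], [42, 36, 31], [45, 39, 32], [53, 44, 38], [61, 52, 44], [83, 76, 68], [93, 87, 79], [68, 65, 59], [45, 42, 38], [39, 35, 33], [48, 46, 42], [48, 44, 41]]
S crock colours [[77, 77, 71], [77, 77, 71], [78, 76, 72], [84, 83, 78], [115, 114, 106], [125, 122, 111], [129, 125, 109], [128, 123, 107], [123, 118, 102], [118, 114, 99], [95, 88, 74], [70, 58, 44], [62, 47, 34], [61, 46, 32], [58, 44, 31], [47, 35, 25], [53, 41, 30], [65, 52, 40], [90, 82, 68], [105, 100, 86], [92, 88, 77], [80, 78, 67], [92, 89, 77], [86, 83, 72], [64, 58, 48], [49, 40, 30], [48, 40, 30], [68, 63, 53], [84, 80, 69], [88, 85, 73], [89, 86, 74], [91, 88, 76], [92, 88, 77], [95, 92, 79], [96, 93, 80], [97, 94, 81], [98, 95, 82], [100, 96, 83], [101, 97, 84], [101, 98, 85]]
handle top T [0.52174479 0.33929008 0.2       ] S [0.51746366 0.33705937 0.2       ] (array([0.52170871, 0.33781455, 0.20341575]), np.float64(0.0009023767062535775))
crock [0.5205932  0.32999476 0.08      ]
crockS rim [(np.float64(391.95186805679316), np.float64(233.49168793885408))] [(np.float64(386.1118058340155), np.float64(254.7369424558288))]
```

```bash
cat >> h.py <<'E'
from scipy.spatial.transform import Rotation as Ro
def delta(tgt,ydir=None):
    s=robot.read_state();R=Ro.from_rotvec(s["orientation"]).as_matrix()
    print("pos",s["tool_pos"].round(4),"x",R[:,0].round(3),"y",R[:,1].round(3),"q6",s["q"][5].round(3),"op",s["opening"].round(4),"t",s["t"])
    print("d tool",(R.T@(np.array(tgt)-s["tool_pos"])).round(4))
    if ydir is not None:
        v=R.T@np.array([np.cos(ydir),np.sin(ydir),0]);a=np.arctan2(-v[0],v[1]);print("turn",[round(x,3) for x in(a,a-np.pi,a+np.pi)])
E
python3 - <<'E'
from h import *
import pickle;C=pickle.load(open("c0.pkl","rb"));S=C["scene"]
print(onz(S,404.1,211.6,.1655),onz(S,405.5,197.5,.207),onz(C["top"],113,199,.207))
delta([.521,.336,.171])
E
```

```bash
sed -i 's/s\["opening"\].round(4)/round(s["opening"],4)/' h.py; python3 - <<'E'
from h import *
delta([.522,.337,.26])
E
```

```text
pos [0.22   0.5578 0.24  ] x [-0.93   0.367  0.   ] y [ 0.367  0.93  -0.001] q6 -0.085 op 0.093 t 0.2
d tool [-0.3619 -0.0946 -0.0199]
```

Emit:
inch_along([
  [0.093, 0, 0, -0.04, 0],
  [0.093, 0, 0, -0.02, 0],
], grip_n=20)

```text
t: 0.4
tool_pos: [0.2203, 0.5583, 0.3026]
orientation: [0.587, 3.086, 0.001]
force: [-0.0, 0.6, 1.2]
opening: 0.0928
gripper_force: 0.0
```

Emit:
inch_along([
  [0.093, -0.04, -0.01, 0, 0],
  [0.093, -0.04, -0.01, 0, 0],
  [0.093, -0.04, -0.011, 0, 0],
  [0.093, -0.04, -0.011, 0, 0],
  [0.093, -0.04, -0.0105, 0, 0],
  [0.093, -0.04, -0.0105, 0, 0],
  [0.093, -0.04, -0.0105, 0, 0],
  [0.093, -0.04, -0.0105, 0, 0],
  [0.093, -0.042, -0.011, 0.03, 0],
  [0.06, 0, 0, 0, 0],
])

```text
t: 1.4
tool_pos: [0.5223, 0.3338, 0.2675]
orientation: [-0.594, -3.081, 0.008]
force: [-0.3, 0.6, -1.6]
opening: 0.0886
gripper_force: 0.0
```

```bash
python3 - <<'E'
from h import *
delta([.522,.337,.171])
c=cam("scene");save(c,"s1.png",(340,120,470,270),4)
E
```

```text
pos [0.5223 0.3338 0.2675] x [-0.928  0.372  0.002] y [ 0.372  0.928 -0.006] q6 -0.703 op 0.0886 t 1.4
d tool [0.0012 0.0034 0.0964]
```

View pics/s1.png

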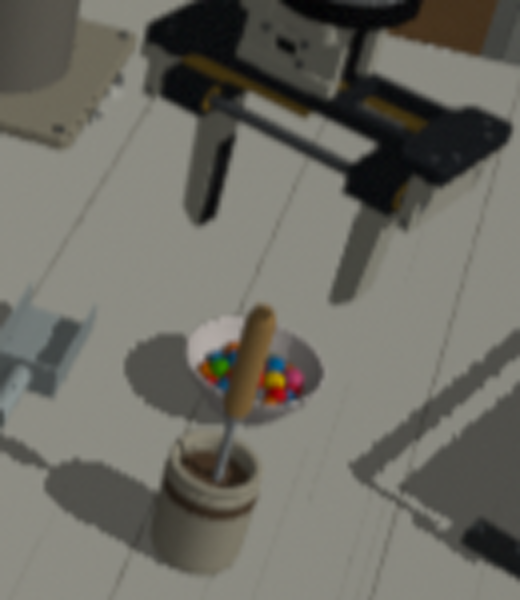

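The brush handle stands upright at crop (250,360), between the open fingers. Descend and grip.

Emit:
inch_along([
  [0.06, 0.001, 0.003, 0.035, 0],
  [0.06, 0, 0, 0.035, 0],
  [0.06, 0, 0, 0.026, 0],
  [0.01, 0, 0, 0, 0],
  [0.01, 0, 0, 0, 0],
  [0.01, 0, 0, 0, 0],
  [0.01, 0, 0, 0, 0],
  [0.01, 0, 0, 0, 0],
  [0.01, 0, 0, 0, 0],
], grip_n=25)

```text
t: 2.35
tool_pos: [0.5208, 0.3416, 0.1772]
orientation: [0.587, 3.085, 0.001]
force: [0.8, -0.6, -1.0]
opening: 0.0176
gripper_force: 25.0
```

```bash
python3 - <<'E'
from h import *
delta([.522,.337,.171])
E
```

```text
pos [0.5208 0.3416 0.1772] x [-0.93   0.367 -0.001] y [0.367 0.93  0.001] q6 -0.697 op 0.0176 t 2.35
d tool [-0.0028 -0.0039  0.0062]
```

Emit:
inch_along([
  [0.01, 0, 0, -0.02, 0],
  [0.01, 0, 0, -0.03, 0],
  [0.01, 0, 0, -0.04, 0],
  [0.01, 0, 0, -0.04, 0],
  [0.01, 0, 0, -0.01, 0],
  [0.01, 0, 0, 0, 0],
])

```text
t: 2.95
tool_pos: [0.5214, 0.3419, 0.319]
orientation: [0.586, 3.083, 0.005]
force: [0.3, 0.0, -1.0]
opening: 0.0178
gripper_force: 25.0
```

```bash
python3 - <<'E'
from h import *
delta([.529,.1025,.317])
E
```

```text
pos [0.5214 0.3419 0.319 ] x [-0.93   0.367 -0.003] y [0.367 0.93  0.004] q6 -0.697 op 0.0178 t 2.95
d tool [-0.095  -0.2199  0.0015]
```

Emit:
inch_along([
  [0.01, -0.016, -0.036, 0, 0],
  [0.01, -0.016, -0.038, 0, 0],
  [0.01, -0.017, -0.038, 0, 0],
  [0.01, -0.016, -0.038, 0, 0],
  [0.01, -0.016, -0.036, 0, 0],
  [0.01, -0.014, -0.034, 0, 0],
  [0.01, 0, 0, 0, 0],
  [0.01, 0, 0, 0, 0],
])

```text
t: 3.75
tool_pos: [0.5273, 0.1013, 0.314]
orientation: [-0.589, -3.083, 0.001]
force: [-0.4, -0.0, -1.4]
opening: 0.0179
gripper_force: 25.0
```

```bash
python3 - <<'E'
from h import *
delta([.529,.1025,.317])
a=cam("scene");b=cam("top")
def z(c,x,y,w,h,k):return cv2.resize(np.clip(c["image"][y:y+h,x:x+w,::-1]*1.5,0,255).astype(np.uint8),(w*k,h*k),interpolation=cv2.INTER_CUBIC)
cv2.imwrite("pics/s2.png",np.hstack([z(a,275,120,80,115,5),z(b,170,165,80,115,5)]))
E
```

```text
pos [0.5273 0.1013 0.314 ] x [-0.929  0.369  0.003] y [ 0.369  0.929 -0.001] q6 -1.099 op 0.0179 t 3.75
d tool [-0.0011  0.0017 -0.003 ]
```

View pics/s2.png

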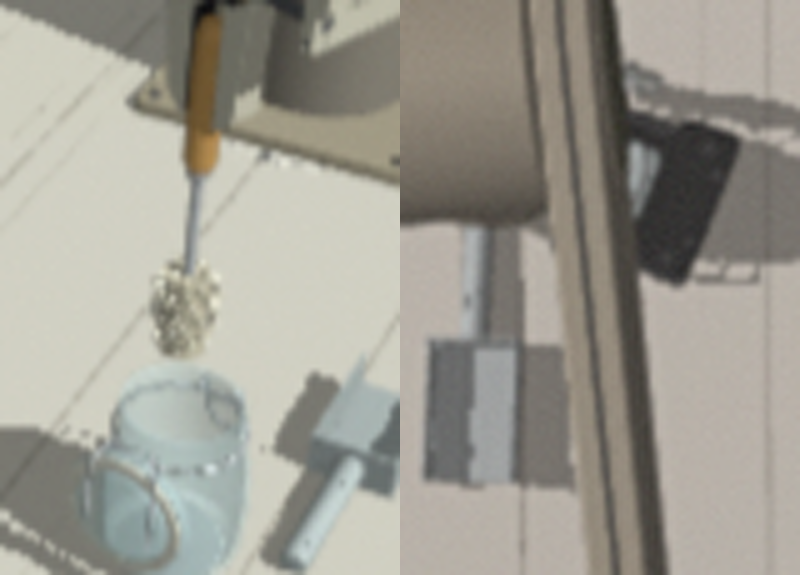

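The brush hangs vertically; its bristle bottom centre is at about scene px (311.5,190), above the jar mouth at (311,200). I'll check the alignment with a ray.

```bash
python3 - <<'E'
from h import *
c=cam("scene")
im=c["image"].astype(int);sub=im[155:195,295:330]
print(onz(c,311.5,190.,.145),onz(c,311.5,183,.167),onz(c,312.5,158,.26),proj(c,[.5273,.1013,.145]),proj(c,[.5273,.1013,.26]))
E
```

```text
[0.53289743 0.10340203 0.145     ] [0.53181225 0.10099609 0.167     ] [0.5521402  0.10415292 0.26      ] (np.float64(311.5993083204033), np.float64(188.62799666833)) (np.float64(315.32389036185054), np.float64(152.8359854440152))
```

Emit:
inch_along([
  [0.01, -0.0025, 0.003, 0.02, 0],
  [0.01, 0, 0, 0.035, 0],
  [0.01, 0, 0, 0.035, 0],
  [0.01, 0, 0, 0.03, 0],
  [0.01, 0, 0, 0.012, 0],
  [0.01, 0, 0, 0, 0],
  [0.01, 0, 0, 0, 0],
])

```text
t: 4.6
tool_pos: [0.5321, 0.1044, 0.1855]
orientation: [0.585, 3.085, 0.001]
force: [-0.2, -0.0, -0.2]
opening: 0.0174
gripper_force: 25.0
```

Emit:
inch_along([
  [0.01, 0, 0, 0.004, 0],
  [0.01, 0, 0, 0, 0],
])

```text
t: 4.8
tool_pos: [0.5322, 0.1039, 0.1814]
orientation: [0.586, 3.084, 0.001]
force: [-0.5, -0.3, -1.7]
opening: 0.0179
gripper_force: 25.0
```

Emit:
inch_along([
  [0.01, 0, 0, 0.003, 0],
  [0.01, 0, 0, 0, 0],
])

```text
t: 5.0
tool_pos: [0.5315, 0.1037, 0.1773]
orientation: [0.587, 3.086, -0.0]
force: [-0.1, -0.6, -0.4]
opening: 0.0177
gripper_force: 25.0
```

Emit:
inch_along([
  [0.01, 0, 0, 0.002, 0],
  [0.01, 0, 0, 0, 0],
])

```text
t: 5.2
tool_pos: [0.5313, 0.1037, 0.1749]
orientation: [-0.587, -3.086, 0.0]
force: [-0.1, 0.4, -0.5]
opening: 0.0178
gripper_force: 25.0
```

Emit:
inch_along([
  [0.01, 0, 0, 0.0015, 0],
  [0.01, 0, 0, 0, 0],
])

```text
t: 5.4
tool_pos: [0.5318, 0.1038, 0.1741]
orientation: [0.587, 3.085, 0.0]
force: [-0.4, -0.6, 1.3]
opening: 0.0174
gripper_force: 25.0
```

Emit:
inch_along([
  [0.01, 0, 0, 0.0015, 0],
  [0.01, 0, 0, 0, 0],
])

```text
t: 5.6
tool_pos: [0.5323, 0.1038, 0.1741]
orientation: [0.586, 3.084, 0.001]
force: [-1.7, -0.7, 10.6]
opening: 0.0177
gripper_force: 25.0
```

Emit:
inch_along([
  [0.01, 0, 0, -0.025, 0],
  [0.01, 0, 0, -0.03, 0],
  [0.01, 0, 0, -0.014, 0],
  [0.01, 0, 0, 0, 0],
  [0.01, 0, 0, 0, 0],
  [0.01, 0, 0, 0, 0],
])

```text
t: 6.2
tool_pos: [0.5306, 0.1037, 0.2392]
orientation: [-0.586, -3.084, 0.001]
force: [0.2, -0.0, -0.9]
opening: 0.0177
gripper_force: 25.0
```

Emit:
inch_along([
  [0.01, 0, 0, 0.025, 0],
  [0.01, 0, 0, 0.025, 0],
  [0.01, 0, 0, 0.013, 0],
  [0.01, 0, 0, 0.003, 0],
  [0.01, 0, 0, 0.0025, 0],
  [0.01, 0, 0, 0, 0],
  [0.01, 0, 0, 0, 0],
])

```text
t: 6.9
tool_pos: [0.5316, 0.1037, 0.1729]
orientation: [0.587, 3.086, -0.0]
force: [-0.7, 0.2, 2.0]
opening: 0.0173
gripper_force: 25.0
```

Emit:
inch_along([
  [0.01, 0, 0, -0.025, 0],
  [0.01, 0, 0, -0.04, 0],
  [0.01, 0, 0, -0.04, 0],
  [0.01, 0, 0, -0.035, 0],
  [0.01, 0, 0, -0.005, 0],
  [0.01, 0, 0, 0, 0],
])

```text
t: 7.5
tool_pos: [0.5322, 0.1039, 0.3191]
orientation: [0.586, 3.084, 0.001]
force: [-0.6, 0.3, -0.8]
opening: 0.0174
gripper_force: 25.0
```

```bash
python3 - <<'E'
from h import *
a=cam("scene");b=cam("top")
import pickle;pickle.dump((a,b),open("c1.pkl","wb"))
def z(c,x,y,w,h,k):
    o=cv2.resize(np.clip(c["image"][y:y+h,x:x+w,::-1]*1.8,0,255).astype(np.uint8),(w*k,h*k),interpolation=cv2.INTER_CUBIC)
    for i in range(0,w,10): cv2.putText(o,str(x+i),(i*k,10),0,.3,(0,0,255))
    for i in range(0,h,10): cv2.putText(o,str(y+i),(0,i*k+4),0,.3,(0,0,255))
    return o
cv2.imwrite("pics/s3.png",np.hstack([z(a,370,215,40,55,10),z(b,108,180,40,55,10)]))
delta([.5206,.330,.317])
E
```

```text
pos [0.5309 0.1037 0.316 ] x [-0.93   0.367  0.002] y [ 0.367  0.93  -0.001] q6 -1.097 op 0.0178 t 7.6
d tool [ 0.0927  0.2067 -0.001 ]
```

View pics/s3.png

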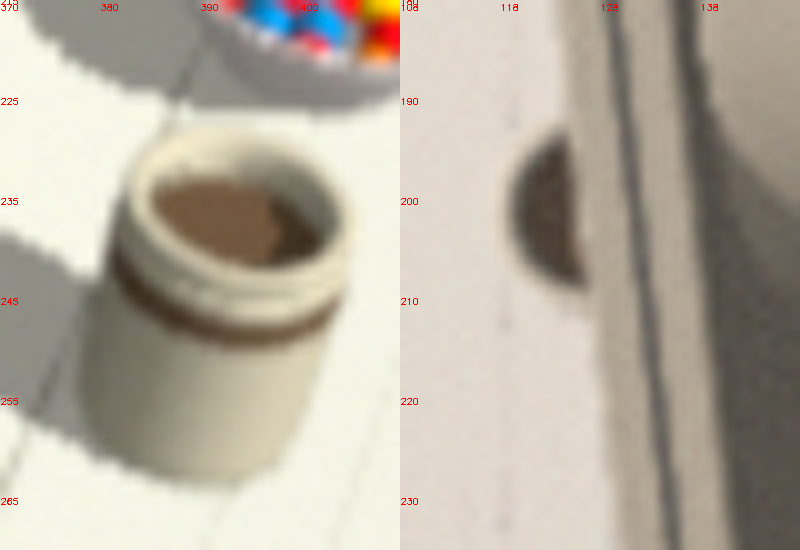

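The crock stands upright. In the scene view its rim ellipse spans x 382.8–405 and y 227.7–243.5; in the top view its left edge is at 118.5.

```bash
python3 - <<'E'
from h import *
import pickle;a,b=pickle.load(open("c1.pkl","rb"))
print(onz(a,393.9,235.6,.08),onz(b,128.9,201,.08),onz(a,391.5,249.5,.04))
c=onz(a,393.9,235.6,.08)
for dx in(-.03,.03):print(proj(a,c+[dx,0,0]),proj(a,c+[0,dx,0]))
delta([.521,.331,.317])
E
```

```text
[0.52585365 0.33644978 0.08      ] [0.52116727 0.32913333 0.08      ] [0.53589883 0.34082327 0.04      ]
(np.float64(396.8592222383752), np.float64(228.53119398890846)) (np.float64(382.4537090864634), np.float64(231.65759703707928))
(np.float64(390.82586970316436), np.float64(242.94329123353754)) (np.float64(405.57876747111516), np.float64(239.62247398997474))
pos [0.5309 0.1037 0.316 ] x [-0.93   0.367  0.002] y [ 0.367  0.93  -0.001] q6 -1.097 op 0.0178 t 7.6
d tool [ 0.0927  0.2078 -0.001 ]
```

Emit:
inch_along([
  [0.01, 0.0155, 0.035, 0, 0],
  [0.01, 0.0155, 0.035, 0, 0],
  [0.01, 0.0155, 0.035, 0, 0],
  [0.01, 0.0155, 0.035, 0, 0],
  [0.01, 0.0155, 0.035, 0, 0],
  [0.01, 0.0159, 0.0347, 0, 0],
  [0.01, 0, 0, 0, 0],
  [0.01, 0, 0, 0, 0],
  [0.01, 0, 0, 0, 0],
])

```text
t: 8.5
tool_pos: [0.5212, 0.3322, 0.3161]
orientation: [-0.587, -3.084, 0.003]
force: [-1.0, -0.6, -0.9]
opening: 0.0181
gripper_force: 25.0
```

```bash
python3 - <<'E'
from h import *
delta([.521,.333,.26])
c=cam("scene")
def z(c,x,y,w,h,k):return cv2.resize(np.clip(c["image"][y:y+h,x:x+w,::-1]*1.6,0,255).astype(np.uint8),(w*k,h*k),interpolation=cv2.INTER_CUBIC)
cv2.imwrite("pics/s4.png",z(c,365,170,60,100,6))
print(proj(c,[.5265,.335,.147]))
E
```

```text
pos [0.5212 0.3322 0.3161] x [-0.93   0.367  0.001] y [ 0.367  0.93  -0.002] q6 -0.71 op 0.0181 t 8.5
d tool [0.0004 0.0008 0.0561]
(np.float64(398.66529615918887), np.float64(216.22740707396378))
```

View pics/s4.png

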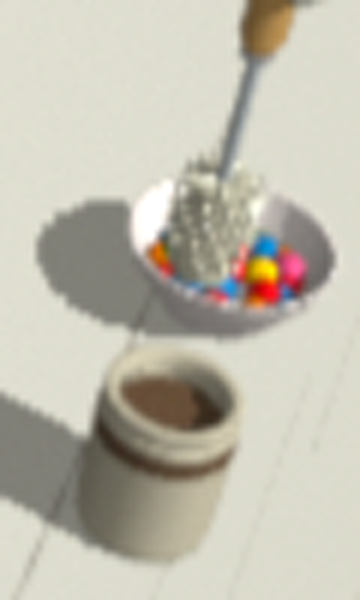

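Bristle bottom centre is at about scene px (399,215), where expected above the crock mouth (394,236). Lower it.

Emit:
inch_along([
  [0.01, 0, 0.001, 0.02, 0],
  [0.01, 0, 0, 0.03, 0],
  [0.01, 0, 0, 0.025, 0],
  [0.01, 0, 0, 0.015, 0],
  [0.01, 0, 0, 0, 0],
])

```text
t: 9.05
tool_pos: [0.5208, 0.3325, 0.2248]
orientation: [-0.588, -3.082, 0.005]
force: [0.1, -0.6, -1.0]
opening: 0.0179
gripper_force: 25.0
```

Emit:
inch_along([
  [0.01, 0, 0, 0.02, 0],
  [0.01, 0, 0, 0.02, 0],
  [0.01, 0, 0, 0.004, 0],
  [0.01, 0, 0, 0, 0],
  [0.01, 0, 0, 0, 0],
])

```text
t: 9.55
tool_pos: [0.5227, 0.3343, 0.1856]
orientation: [0.587, 3.084, 0.002]
force: [0.0, 0.5, -0.6]
opening: 0.0176
gripper_force: 25.0
```

Emit:
inch_along([
  [0.01, 0, 0, 0.004, 0],
  [0.01, 0, 0, 0.002, 0],
  [0.01, 0, 0, 0, 0],
])

```text
t: 9.85
tool_pos: [0.5218, 0.334, 0.1777]
orientation: [-0.587, -3.086, 0.0]
force: [-0.1, -0.8, -0.8]
opening: 0.0177
gripper_force: 25.0
```

Emit:
inch_along([
  [0.01, 0, 0, 0.0015, 0],
  [0.01, 0, 0, 0.001, 0],
  [0.01, 0, 0, 0, 0],
])

```text
t: 10.15
tool_pos: [0.5221, 0.3342, 0.1759]
orientation: [0.587, 3.086, 0.001]
force: [-0.6, -1.1, 3.4]
opening: 0.0175
gripper_force: 25.0
```

Emit:
inch_along([
  [0.03, 0, 0, 0, 0],
  [0.05, 0, 0, 0, 0],
  [0.05, 0, 0, 0, 0],
  [0.05, 0, 0, 0, 0],
  [0.05, 0, 0, -0.02, 0],
  [0.05, 0, 0, -0.04, 0],
  [0.06, 0, 0, -0.04, 0],
  [0.07, 0, 0, -0.04, 0],
  [0.08, 0, 0, -0.005, 0],
  [0.09, 0, 0, 0, 0],
])

```text
t: 11.15
tool_pos: [0.5227, 0.3345, 0.3224]
orientation: [0.586, 3.083, 0.004]
force: [-0.1, -0.3, -0.5]
opening: 0.0774
gripper_force: 0.0
```

```bash
python3 - <<'E'
from h import *
c=cam("scene")
def z(c,x,y,w,h,k):return cv2.resize(np.clip(c["image"][y:y+h,x:x+w,::-1]*1.6,0,255).astype(np.uint8),(w*k,h*k),interpolation=cv2.INTER_CUBIC)
cv2.imwrite("pics/s5.png",np.hstack([z(c,365,170,60,95,6),z(c,275,170,60,95,6)]))
ps=np.array([.351,-.376]);m=np.array([.542,-.411]);u=(m-ps)/np.linalg.norm(m-ps);g=ps+.085*u;print("grip",g,u)
delta([g[0],g[1],.2],np.arctan2(u[1],u[0])+np.pi/2)
print(robot.read_state()["q"])
E
```

```text
grip [ 0.43460785 -0.39132081] [ 0.98362178 -0.18024483]
pos [0.522  0.3341 0.3201] x [-0.93   0.367 -0.   ] y [0.367 0.93  0.   ] q6 -0.708 op 0.0816 t 11.2
d tool [-0.1849 -0.7069  0.1199]
turn [np.float64(-0.195), np.float64(-3.336), np.float64(2.947)]
[ 4.86619380e-01  1.65221756e-01  1.30667156e+00 -2.75632787e-07
  1.66925452e+00 -7.08349750e-01]
```

View pics/s5.png

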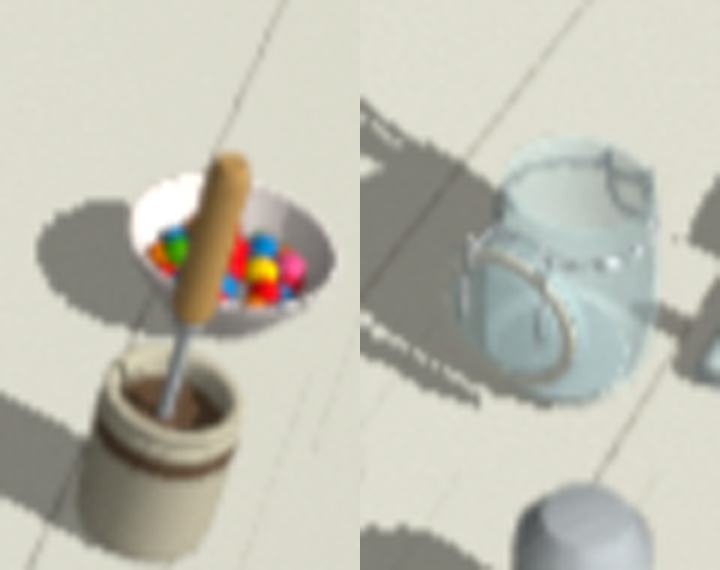

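The brush is back upright in the crock (handle at crop (215,240)) and the jar is standing unmoved. Now over to the tongs.

Emit:
inch_along([
  [0.09, -0.011, -0.044, 0, 0],
  [0.09, -0.011, -0.044, 0, 0],
  [0.09, -0.011, -0.044, 0, 0],
  [0.09, -0.011, -0.044, 0, 0],
  [0.09, -0.011, -0.044, 0, 0],
  [0.09, -0.011, -0.044, 0, 0],
  [0.09, -0.011, -0.044, 0, 0],
  [0.09, -0.011, -0.044, 0, 0],
  [0.09, -0.012, -0.044, 0, 0],
  [0.09, -0.012, -0.044, 0, 0],
  [0.09, -0.012, -0.044, 0, 0],
  [0.09, -0.012, -0.044, 0, 0],
  [0.09, -0.012, -0.044, 0, 0],
  [0.09, -0.012, -0.044, 0, 0],
  [0.09, -0.012, -0.044, 0, 0],
  [0.09, -0.012, -0.047, 0, 0],
  [0.09, 0, 0, 0, -0.1],
  [0.09, 0, 0, 0, -0.095],
  [0.09, 0, 0, 0, 0],
], grip_n=20)

```text
t: 13.1
tool_pos: [0.4327, -0.3909, 0.3172]
orientation: [-0.282, -3.125, -0.005]
force: [-0.3, -0.3, -0.5]
opening: 0.0902
gripper_force: 0.0
```

```bash
python3 - <<'E'
from h import *
u=np.array([ 0.98362178,-0.18024483])
delta([.4346,-.3913,.12],np.arctan2(u[1],u[0])+np.pi/2)
c=cam("top");np.save("tt",c["image"])
g=c["image"]
# bright steel pixels in arms rows (tips part may be visible past the gripper)
for r in range(190,262,6):
    print(r,[int(v) for v in g[r,360:400].max(1)])
E
```

```text
pos [ 0.4327 -0.3909  0.3172] x [-0.984  0.179  0.004] y [0.179 0.984 0.003] q6 -2.213 op 0.0902 t 13.1
d tool [-0.0027 -0.0006  0.1972]
turn [np.float64(0.001), np.float64(-3.141), np.float64(3.143)]
190 [117, 117, 116, 116, 115, 116, 115, 116, 117, 115, 115, 111, 114, 116, 116, 115, 114, 114, 115, 116, 116, 116, 115, 115, 117, 115, 115, 115, 115, 115, 113, 105, 112, 115, 114, 116, 115, 117, 115, 115]
196 [117, 115, 116, 115, 116, 116, 117, 113, 92, 83, 95, 78, 75, 76, 76, 74, 83, 112, 118, 116, 115, 116, 115, 115, 116, 116, 115, 113, 95, 86, 93, 78, 85, 102, 107, 107, 115, 116, 115, 115]
202 [115, 115, 115, 114, 116, 117, 116, 101, 85, 98, 90, 78, 75, 75, 74, 83, 110, 117, 113, 116, 116, 115, 116, 116, 117, 117, 110, 85, 78, 91, 82, 71, 73, 74, 79, 101, 115, 116, 116, 115]
208 [116, 116, 117, 117, 117, 114, 92, 83, 96, 81, 76, 77, 74, 74, 84, 111, 117, 116, 116, 115, 115, 116, 117, 117, 117, 114, 93, 85, 96, 78, 72, 69, 72, 74, 85, 110, 115,
[... 717 characters left out ...]
8 [118, 113, 98, 88, 105, 96, 79, 75, 76, 75, 74, 84, 111, 119, 116, 105, 62, 35, 36, 35, 37, 41, 40, 36, 37, 39, 37, 36, 36, 35, 38, 36, 35, 33, 35, 31, 34, 55, 74, 80]
244 [115, 116, 114, 90, 76, 91, 93, 81, 75, 75, 74, 75, 87, 112, 117, 114, 103, 83, 76, 75, 61, 51, 48, 45, 41, 39, 44, 38, 36, 33, 30, 24, 28, 26, 25, 36, 55, 53, 55, 55]
250 [115, 116, 118, 113, 85, 78, 85, 83, 66, 54, 58, 67, 80, 98, 87, 84, 91, 86, 77, 74, 75, 73, 74, 82, 108, 116, 115, 116, 115, 116, 116, 111, 100, 110, 109, 96, 78, 70, 69, 70]
256 [115, 117, 116, 116, 105, 87, 89, 92, 94, 90, 86, 90, 93, 85, 82, 76, 74, 75, 74, 84, 107, 116, 115, 114, 115, 115, 117, 116, 110, 94, 77, 69, 69, 70, 69, 72, 71, 71, 72, 71]
```

```bash
python3 - <<'E'
from h import *
import pickle;C=pickle.load(open("c0.pkl","rb"));T=C["top"];g=T["image"].max(2)
print(proj(T,[.4346,-.3913,.022]))
for r in (196,202,208,214,220,226,229,232,238,244,256,262): print(r,g[r,358:398].tolist())
E
```

```text
(np.float64(374.5541477659818), np.float64(229.80362371019183))
196 [113, 113, 112, 113, 113, 113, 114, 113, 113, 110, 92, 81, 92, 77, 71, 74, 75, 70, 81, 106, 114, 113, 113, 114, 112, 112, 113, 113, 113, 111, 93, 85, 91, 79, 82, 101, 105, 105, 112, 114]
202 [112, 113, 114, 113, 113, 115, 111, 113, 113, 96, 83, 96, 87, 76, 73, 72, 71, 83, 108, 114, 113, 113, 113, 113, 114, 112, 114, 114, 108, 82, 78, 88, 81, 70, 71, 72, 78, 97, 113, 113]
208 [113, 114, 113, 112, 112, 113, 114, 111, 92, 82, 95, 80, 72, 74, 73, 73, 80, 108, 114, 113, 113, 113, 113, 113, 112, 114, 114, 110, 90, 82, 94, 76, 70, 67, 72, 73, 82, 107, 112, 113]
214 [114, 113, 113, 115, 114, 114, 109, 88, 77, 80, 77, 75, 75, 74, 74, 90, 111, 112, 113, 114, 112, 113, 112, 113, 112, 113, 111, 95, 83, 88, 76, 73, 71, 68, 71, 91, 110, 113, 109, 112]
220 [113, 114, 112, 113, 113, 110, 89, 80, 95, 94, 80, 73, 74, 75, 76, 90, 110, 114, 113, 113, 113, 114, 114, 113, 111, 106, 92, 84, 86, 74, 72, 74, 71, 71, 86, 108, 114, 113, 110, 112]
226 [112, 114, 113, 116, 112, 97, 83, 92, 88, 81, 76, 72, 73, 73, 84, 108, 114, 113, 113, 113, 113
[... 520 characters left out ...]
3, 82, 109, 114, 113, 113, 112, 114, 112, 96, 85, 90, 93, 79, 73, 75, 72, 75, 90, 110, 114, 111, 98, 109, 113, 112, 107, 110]
244 [114, 112, 114, 115, 112, 88, 76, 90, 92, 78, 74, 75, 74, 74, 86, 109, 115, 114, 105, 87, 83, 89, 87, 76, 70, 72, 72, 81, 104, 113, 115, 112, 113, 110, 103, 110, 114, 114, 111, 112]
256 [113, 113, 114, 113, 114, 113, 103, 85, 88, 90, 93, 87, 85, 88, 90, 86, 82, 76, 73, 73, 72, 81, 106, 115, 112, 113, 113, 113, 113, 112, 114, 112, 111, 111, 102, 110, 114, 112, 112, 111]
262 [113, 114, 114, 112, 113, 112, 113, 104, 96, 96, 87, 102, 107, 102, 102, 90, 104, 107, 97, 109, 113, 114, 112, 114, 112, 111, 112, 112, 113, 113, 114, 111, 107, 107, 99, 105, 111, 113, 112, 110]
```

Emit:
inch_along([
  [0.09, -0.002, 0, 0.04, 0],
  [0.09, 0, 0, 0.05, 0],
  [0.09, 0, 0, 0.05, 0],
  [0.09, 0, 0, 0.05, 0],
  [0.09, 0, 0, 0.05, 0],
  [0.09, 0, 0, 0.03, 0],
  [0.09, 0, 0, 0.012, 0],
  [0.09, 0, 0, 0, 0],
  [0.09, 0, 0, 0, 0],
], grip_n=20)

```text
t: 14.05
tool_pos: [0.4364, -0.3922, 0.0399]
orientation: [0.284, 3.127, -0.002]
force: [-0.3, -0.3, -0.1]
opening: 0.0903
gripper_force: 0.0
```

```bash
python3 - <<'E'
from h import *
for i in range(3):
  robot.read_camera("top") if i else 0
  delta([.4346,-.3913,.0245])
E
```

```text
pos [ 0.4364 -0.3922  0.0399] x [-0.984  0.18  -0.002] y [ 0.18   0.984 -0.001] q6 -2.209 op 0.0903 t 14.05
d tool [0.002  0.0006 0.0154]
pos [ 0.4369 -0.3928  0.0407] x [-0.984  0.18  -0.003] y [ 0.18   0.984 -0.002] q6 -2.209 op 0.0899 t 14.1
d tool [0.0026 0.0011 0.0162]
pos [ 0.437 -0.393  0.041] x [-0.984  0.18  -0.004] y [ 0.18   0.984 -0.003] q6 -2.209 op 0.0899 t 14.15
d tool [0.0028 0.0012 0.0165]
```

Emit:
inch_along([
  [0.09, 0.001, 0.001, 0.008, 0],
  [0.09, 0.001, 0, 0.008, 0],
  [0.09, 0, 0, 0, 0],
  [0.07, 0, 0, 0, 0],
  [0.053, 0, 0, 0, 0],
  [0.053, 0, 0, 0, 0],
  [0.053, 0, 0, 0, 0],
  [0.053, 0, 0, 0, 0],
  [0.053, 0, 0, 0, 0],
], grip_n=20)

```text
t: 15.05
tool_pos: [0.4339, -0.3903, 0.0224]
orientation: [0.284, 3.128, -0.0]
force: [-0.9, 0.5, 3.8]
opening: 0.0537
gripper_force: 7.2
```

```bash
python3 - <<'E'
from h import *
delta([.4346,-.3913,.0245])
E
```

```text
pos [ 0.4339 -0.3903  0.0224] x [-0.984  0.18  -0.   ] y [ 0.18   0.984 -0.   ] q6 -2.21 op 0.0537 t 15.05
d tool [-0.0009 -0.0009 -0.0021]
```

Emit:
inch_along([
  [0.05, 0, 0, 0, 0],
  [0.05, 0, 0, 0, 0],
  [0.05, 0, 0, -0.01, 0],
  [0.05, 0, 0, -0.02, 0],
  [0.05, 0, 0, -0.03, 0],
  [0.05, 0, 0, -0.04, 0],
  [0.05, 0, 0, -0.04, 0],
  [0.05, 0, 0, -0.04, 0],
  [0.05, 0, 0, -0.02, 0],
  [0.05, 0, 0, 0, -0.1],
  [0.05, 0, 0, 0, -0.1],
  [0.05, 0, 0, 0, -0.085],
  [0.05, 0, 0, 0, 0],
], grip_n=25)

```text
t: 16.35
tool_pos: [0.4333, -0.3898, 0.2221]
orientation: [0.165, -3.136, -0.001]
force: [-0.9, -0.7, -1.0]
opening: 0.05
gripper_force: 6.3
```

```bash
python3 - <<'E'
from h import *
a=np.radians(6)
delta([.5085,-.0813,.20],a+np.pi/2)
print(robot.read_state()["gripper_force"],robot.read_state()["force"])
E
```

```text
pos [ 0.4333 -0.3898  0.2221] x [-0.994 -0.105  0.001] y [-0.105  0.994  0.001] q6 -2.497 op 0.05 t 16.35
d tool [-0.1073  0.2989  0.0222]
turn [np.float64(0.001), np.float64(-3.141), np.float64(3.142)]
6.261829286813736 [-0.94497107 -0.71333038 -1.03950719]
```

Held (6.3 N at 50 mm). Carry to above the chocolate.

Emit:
inch_along([
  [0.05, -0.01, 0.028, 0, 0],
  [0.05, -0.013, 0.037, 0, 0],
  [0.05, -0.014, 0.039, 0, 0],
  [0.05, -0.014, 0.039, 0, 0],
  [0.05, -0.014, 0.039, 0, 0],
  [0.05, -0.014, 0.039, 0, 0],
  [0.05, -0.014, 0.039, 0, 0],
  [0.05, -0.014, 0.039, 0.06, 0],
  [0.055, 0, 0, 0.04, 0],
  [0.055, 0, 0, 0, 0],
  [0.055, 0, 0, 0, 0],
], grip_n=25)

```text
t: 17.45
tool_pos: [0.5052, -0.0943, 0.1411]
orientation: [0.161, -3.135, -0.001]
force: [-0.2, -0.1, -0.4]
opening: 0.0552
gripper_force: 5.0
```

```bash
python3 - <<'E'
from h import *
delta([.5085,-.0813,.08],np.radians(96))
b=cam("top");a=cam("scene")
import pickle;pickle.dump((a,b),open("c2.pkl","wb"))
def z(c,x,y,w,h,k):
    o=cv2.resize(np.clip(c["image"][y:y+h,x:x+w,::-1]*1.7,0,255).astype(np.uint8),(w*k,h*k),interpolation=cv2.INTER_CUBIC)
    for i in range(0,w,10): cv2.putText(o,str(x+i),(i*k,10),0,.3,(0,0,255))
    for i in range(0,h,10): cv2.putText(o,str(y+i),(0,i*k+4),0,.3,(0,0,255))
    return o
cv2.imwrite("pics/s6.png",np.hstack([z(b,240,155,55,75,8),z(a,220,175,45,75,8)]))
E
```

```text
pos [ 0.5052 -0.0943  0.1411] x [-0.995 -0.102  0.002] y [-0.102  0.995  0.001] q6 -1.958 op 0.0552 t 17.45
d tool [-0.0048  0.0126  0.0611]
turn [np.float64(-0.002), np.float64(-3.144), np.float64(3.14)]
```

View pics/s6.png

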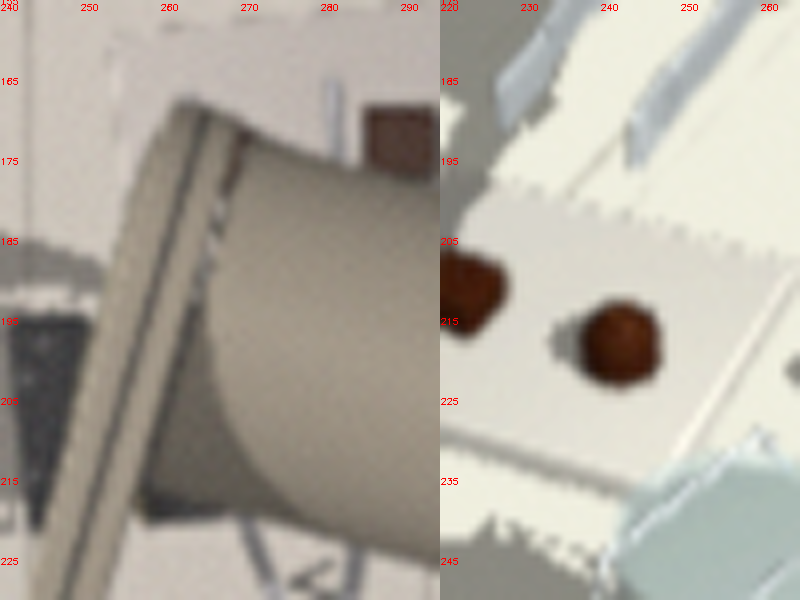

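The tongs are held level and open. In the scene view the tip ends are at about (228.1,191.2) and (244.4,196), with the bonbon at (242,218). In the top view the right tip end is at about (281.9,164.7).

```bash
python3 - <<'E'
from h import *
import pickle;a,b=pickle.load(open("c2.pkl","rb"))
l=onz(a,228.1,191.2,.1187);r=onz(a,244.4,196,.1187);m=(l+r)/2
print("ends",l,r,"mid",m,np.linalg.norm(l-r))
print("bon scene",onz(a,242.1,217.7,.027),onz(a,242.1,217.9,.027))
print("right arm tip top",onz(b,281.9,164.8,.1407),onz(b,281.9,175,.1407))
R=np.array([.5052,-.0943]);u=np.array([.9945,.1045]);n=np.array([-.1045,.9945])
d=m[:2]-R;print("along,lat",d@u,d@n)
h=cv2.cvtColor(a["image"],cv2.COLOR_RGB2HSV)
M=((a["image"].max(2)<75)&(h[...,1]>90)).astype(np.uint8);M[:, :230]=0;M[:,260:]=0;M[:205]=0;M[:230]=M[:230];M[230:]=0
n_,_,st,ce=cv2.connectedComponentsWithStats(M);print(st,ce)
E
```

```text
ends [ 0.61815657 -0.10688337  0.1187    ] [ 0.61437351 -0.05715334  0.1187    ] mid [ 0.61626504 -0.08201836  0.1187    ] 0.04987371168207736
bon scene [ 0.60664172 -0.07095444  0.027     ] [ 0.60737641 -0.07052201  0.027     ]
right arm tip top [ 0.61703834 -0.1091838   0.1407    ] [ 0.58878047 -0.10897499  0.1407    ]
along,lat 0.11173761327939745 0.0006077963164725954
[[     0      0    512    384 196536]
 [   238    213      9     10     72]] [[255.50491004 191.4904445 ]
 [242.09722222 217.58333333]]
```

Emit:
inch_along([
  [0.055, -0.0063, 0.0124, 0, 0],
  [0.055, 0, 0, 0, 0],
  [0.055, 0, 0, 0.02, 0],
  [0.055, 0, 0, 0.03, 0],
  [0.055, 0, 0, 0.025, 0],
  [0.055, 0, 0, 0.015, 0],
  [0.055, 0, 0, 0.003, 0],
  [0.055, 0, 0, 0, 0],
  [0.055, 0, 0, 0, 0],
])

```text
t: 18.45
tool_pos: [0.5121, -0.0816, 0.0496]
orientation: [-0.164, 3.135, -0.001]
force: [0.4, 0.7, -0.7]
opening: 0.0554
gripper_force: 5.0
```

```bash
python3 - <<'E'
from h import *
delta([.5102,-.0813,.041],np.radians(96))
E
```

```text
pos [ 0.5121 -0.0816  0.0496] x [-0.995 -0.104 -0.002] y [-0.104  0.995 -0.001] q6 -1.932 op 0.0554 t 18.45
d tool [0.0019 0.0005 0.0086]
turn [np.float64(-0.0), np.float64(-3.142), np.float64(3.141)]
```

Emit:
inch_along([
  [0.055, 0.001, 0, 0.008, 0],
  [0.055, 0, 0, 0, 0],
  [0.055, 0, 0, 0, 0],
  [0.052, 0, 0, 0, 0],
  [0.05, 0, 0, 0, 0],
  [0.048, 0, 0, 0, 0],
  [0.045, 0, 0, 0, 0],
  [0.042, 0, 0, 0, 0],
  [0.04, 0, 0, 0, 0],
  [0.04, 0, 0, 0, 0],
  [0.04, 0, 0, 0, 0],
], grip_n=15)

```text
t: 19.55
tool_pos: [0.5101, -0.0814, 0.0401]
orientation: [-0.164, 3.137, -0.0]
force: [0.4, 0.3, -0.8]
opening: 0.0478
gripper_force: 15.0
```

```bash
python3 - <<'E'
from h import *
delta([.5102,-.0813,.041],np.radians(96))
E
```

```text
pos [ 0.5101 -0.0814  0.0401] x [-0.995 -0.104 -0.   ] y [-0.104  0.995 -0.   ] q6 -1.933 op 0.0478 t 19.55
d tool [-0.0001  0.0001 -0.0009]
turn [np.float64(-0.001), np.float64(-3.142), np.float64(3.141)]
```

Emit:
inch_along([
  [0.04, 0, 0, -0.01, 0],
  [0.04, 0, 0, -0.02, 0],
  [0.04, 0, 0, -0.03, 0],
  [0.04, 0, 0, -0.04, 0],
  [0.04, 0, 0, -0.04, 0],
  [0.04, 0, 0, -0.02, 0],
  [0.04, 0, 0, 0, 0],
])

```text
t: 20.25
tool_pos: [0.5122, -0.082, 0.205]
orientation: [-0.163, 3.13, -0.004]
force: [-0.0, 0.6, -1.9]
opening: 0.0476
gripper_force: 15.0
```

```bash
python3 - <<'E'
from h import *
delta([.4375,.093,.195])
E
```

```text
pos [ 0.5122 -0.082   0.205 ] x [-0.995 -0.104 -0.007] y [-0.104  0.995 -0.003] q6 -1.933 op 0.0476 t 20.25
d tool [0.0562 0.1818 0.0091]
```

Emit:
inch_along([
  [0.04, 0.006, 0.018, 0, 0],
  [0.04, 0.008, 0.028, 0, 0],
  [0.04, 0.01, 0.032, 0, 0],
  [0.04, 0.01, 0.032, 0, 0],
  [0.04, 0.01, 0.032, 0, 0],
  [0.04, 0.008, 0.026, 0, 0],
  [0.04, 0.004, 0.0138, 0, 0],
  [0.04, 0, 0, 0, 0],
  [0.04, 0, 0, 0, 0],
])

```text
t: 21.15
tool_pos: [0.4343, 0.0938, 0.1986]
orientation: [0.166, -3.135, 0.001]
force: [-0.1, -0.1, -1.1]
opening: 0.0479
gripper_force: 15.0
```

```bash
python3 - <<'E'
from h import *
delta([.4375,.093,.175])
a=cam("scene");b=cam("top")
import pickle;pickle.dump((a,b),open("c3.pkl","wb"))
for c,n in((a,"S"),(b,"T")):
    h=cv2.cvtColor(c["image"],cv2.COLOR_RGB2HSV)
    M=((c["image"].max(2)<80)&(h[...,1]>90)).astype(np.uint8)
    k,_,st,ce=cv2.connectedComponentsWithStats(M)
    for i in range(1,k):
        u,v=ce[i]
        if st[i,4]>15 and 170<u<340 and 130<v<240: print(n,st[i],ce[i].round(1))
print(proj(a,[.5345,.104,.19]),proj(b,[.5295,.103,.19]))
E
```

```text
pos [0.4343 0.0938 0.1986] x [-0.994 -0.105  0.002] y [-0.105  0.994 -0.   ] q6 -1.579 op 0.0479 t 21.15
d tool [-0.0032 -0.0011  0.0236]
S [168 123  14  18  51] [174.6 131.1]
S [309 173  10  10  76] [313.3 177.6]
S [195 200  13  13  95] [201.  205.8]
S [217 207  11  10  80] [222.  211.1]
(np.float64(312.87563572184644), np.float64(176.90068239194179)) (np.float64(203.12070441877322), np.float64(195.8870510855565))
```

Emit:
inch_along([
  [0.04, -0.0015, -0.0005, 0.008, 0],
  [0.04, -0.0015, -0.0005, 0.01, 0],
  [0.04, 0, 0, 0.007, 0],
  [0.04, 0, 0, 0, 0],
  [0.04, 0, 0, 0, 0],
  [0.04, 0, 0, 0, 0],
  [0.04, 0, 0, 0, 0],
  [0.04, 0, 0, 0, 0],
])

```text
t: 22.05
tool_pos: [0.4387, 0.0929, 0.1755]
orientation: [-0.164, 3.137, 0.0]
force: [-0.2, 0.1, -0.8]
opening: 0.0477
gripper_force: 15.0
```

```bash
python3 - <<'E'
from h import *
import pickle
c0=pickle.load(open("c0.pkl","rb"))["scene"]
for i in range(3):
    a=cam("scene");delta([.4375,.093,.172])
h=cv2.cvtColor(a["image"],cv2.COLOR_RGB2HSV);M=((a["image"].max(2)<80)&(h[...,1]>90)).astype(np.uint8)
k,_,st,ce=cv2.connectedComponentsWithStats(M)
for i in range(1,k):
    u,v=ce[i]
    if st[i,4]>15 and 190<u<340 and 150<v<240: print(st[i],ce[i].round(1))
z=.172-.0224-.0035+.012
print(proj(a,[.5345,.104,z]), onz(a,*ce[[i for i in range(k) if 300<ce[i][0]<330 and 170<ce[i][1]<200 and st[i,4]>30][0]],z))
# scene difference around jar, crock
d=np.abs(a["image"].astype(int)-c0["image"]).max(2)>30
for n,(x0,y0,x1,y1) in dict(jar=(285,203,335,240),crock=(375,225,410,265),choc=(190,195,235,220),dish=(385,200,425,225)).items(): print(n,d[y0:y1,x0:x1].sum())
E
```

```text
pos [0.4386 0.093  0.1754] x [-0.995 -0.104 -0.001] y [-0.104  0.995 -0.   ] q6 -1.581 op 0.0475 t 22.1
d tool [0.0011 0.0002 0.0034]
pos [0.4386 0.0929 0.1753] x [-0.995 -0.104 -0.   ] y [-0.104  0.995  0.   ] q6 -1.581 op 0.0477 t 22.15
d tool [0.001  0.0002 0.0033]
pos [0.4385 0.0929 0.1753] x [-0.995 -0.104 -0.   ] y [-0.104  0.995  0.   ] q6 -1.581 op 0.0476 t 22.2
d tool [0.001  0.0002 0.0033]
[308 181   9  10  71] [311.7 185.4]
[195 200  13  13  96] [200.9 205.8]
[217 207  11  10  80] [221.9 211.1]
(np.float64(311.87214656945514), np.float64(186.53453719465176)) [0.53026064 0.10174882 0.1581    ]
jar 0
crock 35
choc 4
dish 88
```

```bash
python3 -c "
from plant import robot
print(robot.close_job())"
```

```text
the job is handed in; nothing more can be done
None
```

I've handed the job in at 22 s of the 67 s limit: the jar is brushed floor–neck–floor, the brush stands back in its crock, and the round chocolate is held still in the tongs, centred about 4 cm above the jar's mouth.

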